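# Unbolt the scrap safe and hold its sprung lid just below the balance point

### The job

The lidded metal scrap box on the jeweller's bench is bolted: leave its lid shut until you have slid the bolt carriage beside it fully home against the stop on the handle side, then lift the lid (it has a bar handle) clearly past its balance point, where the spring would carry it open. Bring it back and finish while still gripping or supporting the lid with the fingers, held still just below the balance point (within about 12 degrees), so that it would fall shut if you let go - do not let go: I am about to drop offcuts in. Leave the charcoal block, the brass weight and the jar alone.

Things in the scene. Friction and masses are not known exactly. Their poses are not given: they have to be found in the camera images.
- safe: grey steel scrap box fixed to the bench, 160 x 200 x 90 mm (x, y, z), walls 6 mm, closed by an aluminium lid; origin: centre of its underside, on the bench; its -x side is the handle side (towards the robot, yaw within 0.3 rad), the hinge runs along its +x rim. A console 160 x 90 mm, 70 mm high, joins its -y side and carries the bolt carriage
- lid_hinge (a point): middle of the lid's hinge axis: 80 mm along +x from the box's centre line, 93 mm above the bench; the axis runs along the box's y
- lid_angle (a joint): hinge angle of the lid (160 x 200 x 6 mm, 0.85 kg with handle): 0 = shut and level, grows as the handle edge rises, stop at 1.45 rad. A torsion spring partly carries it: balance point at 0.90 rad (52 degrees). Below that the lid falls shut, above it the spring lifts it to the stop; at the handle these forces are only 0.1 to 1.5 N
- lid: the lid with its steel handle: a round bar 12 mm thick, 112 mm long, parallel to the hinge, 50 mm in front of the lid's edge in the lid's plane, on two arms 10 mm wide at 50 mm either side of its middle. Origin at the middle of the hinge axis, axes as the box's when shut. One finger fits from above in the 44 mm gap between bar and lid if the gripper opens only 40 mm. The bar may turn in them
- bail_mid (a point): middle of the handle bar, on its axis: 210 mm from the hinge axis, 93 mm above the bench when the lid is shut; it moves on an arc of 210 mm radius about the hinge
- bolt (a joint): travel of the bolt carriage along its rail, in m: grows towards the box's -x (handle side), 0 = far end, 0.08 = home against the stop at the handle end. Starts at 0 to 0.02 with its tongue over an ear on the lid's side edge, which blocks the lid; the ear is clear from 0.045 on. About 1.5 N of friction; it stays where left
- bolt_knob (a point): grip point on the axis of the carriage's upright steel knob: 22 mm in diameter, from 108 to 146 mm above the bench, this point at 130 mm; 160 mm from the box's centre line on its -y side, 60 mm clear of the box. The carriage block below is 40 x 36 mm, its top at 108 mm
- charcoal: bystander: dark soldering block 100 x 60 x 32 mm lying beside the box on its +y side; origin at the centre of its underside
- weight: bystander: knobbed brass weight 44 mm in diameter, 58 mm high, on the +y side; origin at the centre of its underside
- pickle_jar: bystander: glass jar with black lid, 60 mm in diameter, 75 mm high, behind the hinge; origin at the centre of its underside

How it is judged:
By the outcome, as a careful person would: the job done as asked, in the order asked, and still so for the second after the job is handed in, while the arm keeps its last pose, push and grip.
It also fails if it takes over 56 s, if anything falls off the work surface, if the arm or the gripper's body presses on something with over 40 N, if the wrist force passes 120 N, or if a joint passes its speed limit or range.

### The arm

A 7-joint arm with a two-finger parallel gripper is mounted at the origin on the work surface. World frame = base frame: x ahead of the robot, y to its left, z up, the work surface at z = 0. Lengths are in m, angles in rad, forces in N, time in s.
With the tool pointing down it reaches from about 0.4 to 0.875 m from the base axis. Payload 6.5 kg.
Tool frame: the origin (TCP) lies midway between the tips of the shut fingers; the grasp point (between the pads) lies 19 mm behind it (bot.tcp_to_grasp is the distance from the TCP to the grasp point, in m); z points along the fingers, y is the line along which they close (so a half turn about z gives the same grasp; the last joint's range is limited). The gripper opens to 88 mm and grips with 3 to 60 N. Pads are 18 mm wide; open, the fingers measure 123 mm over their backs; the gripper's body (75 mm by 187 mm) begins 45 mm behind the grasp point.
Start: joints at [1.111, 0.536, -0.004, 1.538, 0.003, 1.067, -0.071], TCP at [0.249, -0.6, 0.239] pointing down, gripper open.
Joint ranges: [-2.7, 2.7], [-0.37, 2.16], [-1.27, 1.26], [0.24, 2.4], [-1.31, 4.45], [0.19, 1.91], [-2.76, 2.76]. Speed limits (rad/s): [2.39, 2.39, 3.14, 3.14, 3.14, 3.14, 3.14].

### API

Orientations are given as a unit quaternion [w, x, y, z].
In Python, from bench import bot gives the robot as it stands.
- The arm moves only by the shell command python3 -m jog 'ROWS' [FORCE]. ROWS is JSON, one flat list of numbers, 7 for each row, row after row: the shift along the tool's x, y, z as a fraction of full scale, then the turn, a rotation vector about the tool's x, y, z as a fraction of full scale, then the opening, from 0 (shut) to 1 (fully open). A call has 1 to 10 rows; each row is the pose to reach, as a shift and turn from the pose commanded when the call began, along the tool's axes at that moment, turning the shorter way round; what a row does not reach only later rows make up. Full scale, the value 1, is 0.3 m for a shift and 360 degrees for a turn. A row lasts 1/12 s, in which the tool goes at most 41.7 mm and 7.16 degrees, less where a joint would pass 70% of its speed; a pose out of reach is approached as far as the arm can. A call with a number of a shift or a turn outside -1 to 1 is refused whole. A call with a gripper value outside its range is refused whole. The fingers move at their own pace and stop on an object; FORCE is the grip in N (left out, the last holds). Time passes only in rows, so rows that repeat a pose let the fingers close. It gives the time, the measured TCP pose, the force, the opening and the grip force at its end, in the units of the state.
- bot.get_obs(): the state, without advancing time (a new reading comes with each control period).
- bot.snapshot(name): name is "scene" or "top"; returns a dict with "pixels" (384x512x3 uint8, red, green, blue), "fx", "fy", "cx", "cy" (pixels), "extrinsics" (4x4, takes a point from world to camera coordinates). Camera axes: x right, y up, looking along -z (the intrinsics and any distortion apply to the point x, -y, -z); pixel columns grow to the right and rows downward; lengths in m; the calibration is good to about 2 mm. A picture is of the moment at which its call begins. There is no depth.
- bot.sign_off(): hands the job in; it is judged then, once.
The state is a dict: "clock": time; "joint_positions": joint angles; "dq": joint speeds; "effort": joint torques, N m; "ee_pos": TCP position; "eef_rot": TCP orientation; "wrist_force": force on the tool from outside, world axes, zero at the start; "moment": the same for the moment, N m; "grip_width": finger opening in m; "gripper_force": force on a finger pad.
Only numpy, scipy, OpenCV 4.12 (cv2) and the standard library are available. Lean on these libraries where they do the work, as an engineer would, in place of code of your own. Each camera call takes 0.05 s, during which the arm holds its last target. There are 200 camera calls.

## Working session

There is one attempt and no reset: what is moved stays moved. The work goes in short steps, Python scripts to look and compute and a shell command to move; the robot and the scene stay as the last step left them, time stands still between calls to the robot, and variables do not carry over. Pictures are saved under pics/ and viewed, at most 10 in all, crops included, and the job is handed in when it is done.

```bash
mkdir -p pics; ls
python3 - <<'E'
from bench import bot
import cv2
for n in ("scene","top"):
    s=bot.snapshot(n); cv2.imwrite(f"pics/{n}0.png",s["pixels"][:,:,::-1])
    print(n,{k:(v.tolist() if hasattr(v,'tolist') else v) for k,v in s.items() if k!="pixels"})
o=bot.get_obs(); print(o, bot.tcp_to_grasp)
E
```

```text
pics
scene {'fx': 467.89726964932794, 'fy': 467.89726964932794, 'cx': 258.36121249319154, 'cy': 188.45924033656382, 'extrinsics': [[0.45025572245280343, 0.8928936620845993, -0.0032699552990321746, -0.4089469827750731], [-0.6747050896957468, 0.3426248324664026, 0.653744037155234, 0.3254049780714414], [0.5848442752880108, -0.2921457382652077, 0.756708689837984, -1.3558333055247893], [0.0, 0.0, 0.0, 1.0]]}
top {'fx': 356.35132914340704, 'fy': 356.35132914340704, 'cx': 254.09381659436195, 'cy': 189.1771535623222, 'extrinsics': [[0.08481173970097346, -0.9963922812131262, -0.0030644327039449745, 0.07978006974278616], [0.9724883204975967, 0.08210659061263574, 0.2180022345613291, -0.6382035194016965], [-0.21696413368263895, -0.02146927378538334, 0.9759434589044952, -0.8345346561373138], [0.0, 0.0, 0.0, 1.0]]}
{'clock': 0.1, 'joint_positions': array([ 1.11078471,  0.53707037, -0.00444019,  1.53871641,  0.00261045,
        1.06728385, -0.07118518]), 'dq': array([-0.00167217, -0.00236949,  0.00082503, -0.00164176,  0.00106393,
       -0.00040808, -0.00127304]), 'effort': array([ 3.07966140e-03, -5.72074199e+01,  9.93928425e-01, -2.52231967e+01,
       -5.61786373e-02,  1.34408951e-02,  2.22247274e-05]), 'ee_pos': array([ 0.24920108, -0.59976974,  0.23796223]), 'eef_rot': array([-7.08090327e-04,  9.80667262e-01,  1.95681319e-01, -2.01253804e-04]), 'wrist_force': array([-0.25833621,  0.44418893, -0.32409294]), 'moment': array([ 0.03808485,  0.0321732 , -0.02994686]), 'gripper_force': 0.0, 'grip_width': 0.08833789629419553} 0.0187
```

View pics/scene0.png

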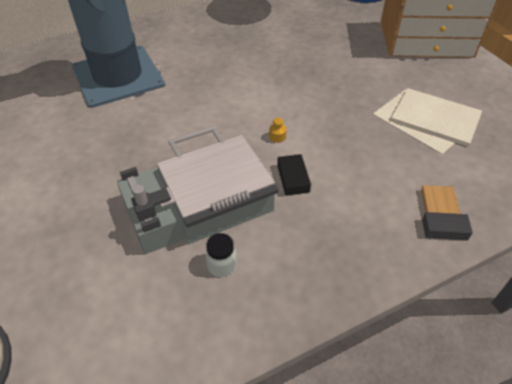

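View pics/top0.png

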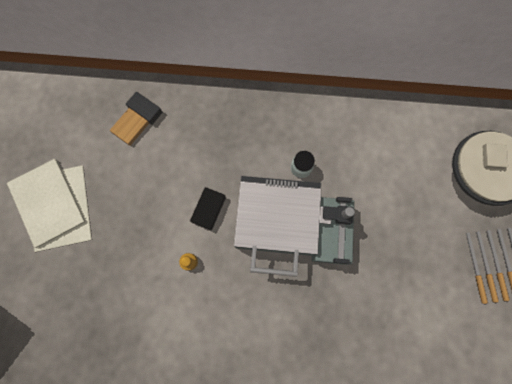

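The top view shows the lid with corners near (241,181), (321,184), (318,252) and (236,248). The bar runs near (252,271)–(297,274) and the knob is near (349,211). I'll zoom in to get accurate pixels.

Run:
```python
import cv2
i=cv2.imread("pics/top0.png")[165:285,225:365]; cv2.imwrite("pics/topc.png",cv2.resize(i,None,fx=5,fy=5,interpolation=cv2.INTER_CUBIC))
```

```text
(no output)
```

View pics/topc.png

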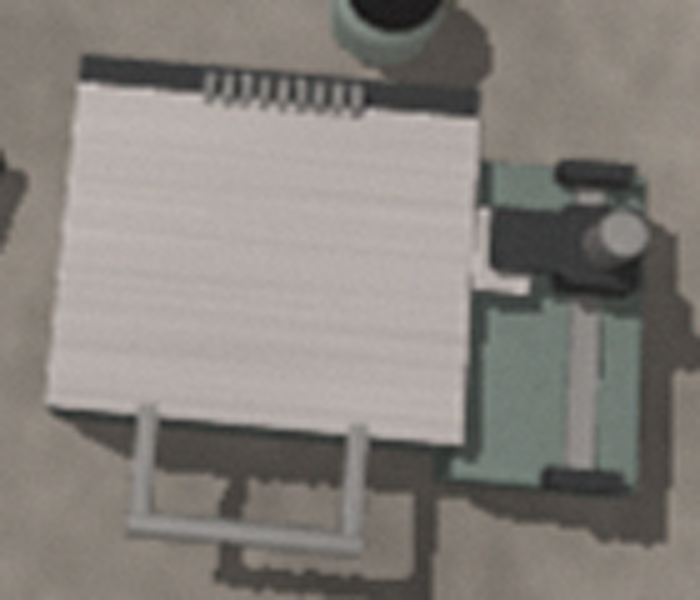

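The crop shows the lid's front corners at (48,407) and (463,444), the bar ends at (127,523) and (362,545), and the knob top at (624,232). The carriage is near the far end, with its tongue over the ear.

```bash
cat > h.py <<'E'
import numpy as np, cv2
from scipy.spatial.transform import Rotation as R
from scipy.optimize import least_squares
def proj(s,P):
    E=np.array(s["extrinsics"]); c=np.atleast_2d(P)@E[:3,:3].T+E[:3,3]
    return np.c_[s["cx"]+s["fx"]*c[:,0]/-c[:,2], s["cy"]-s["fy"]*c[:,1]/-c[:,2]]
def ray(s,uv,z):
    E=np.array(s["extrinsics"]); r=E[:3,:3]
    d=r.T@np.array([(uv[0]-s["cx"])/s["fx"],-(uv[1]-s["cy"])/s["fy"],-1]); o=-r.T@E[:3,3]
    return o+d*(z-o[2])/d[2]
def rot(o): q=o["eef_rot"]; return R.from_quat([q[1],q[2],q[3],q[0]])
def box2w(p,L):
    L=np.atleast_2d(L); c,s=np.cos(p[2]),np.sin(p[2])
    return np.c_[p[0]+c*L[:,0]-s*L[:,1],p[1]+s*L[:,0]+c*L[:,1],L[:,2]]
E
python3 - <<'E'
from h import *
from bench import bot
s=bot.snapshot("top")
uv=(np.array([[48,407],[463,444],[127,523],[362,545],[80,57],[478,88]])+.5)/5-.5+[225,165]
L=np.array([[-80,100,96],[-80,-100,96],[-130,56,93],[-130,-56,93],[80,100,96],[80,-100,96]])/1e3
for n in (4,6):
    f=least_squares(lambda p:(proj(s,box2w(p,L[:n]))-uv[:n]).ravel(),[.6,0,0]); print(f.x,f.fun.round(2))
    p=f.x
    k=ray(s,(np.array([624,232])+.5)/5-.5+[225,165],.146); print("knob",k, "local", R.from_euler('z',-p[2]).apply(k-[p[0],p[1],0]))
    print("bail",box2w(p,[-.13,0,.093]),"home dir",-np.cos(p[2]),-np.sin(p[2]))
    s2=bot.snapshot("scene"); print(proj(s2,box2w(p,L)).round(1).tolist(), proj(s2,k))
    o=bot.get_obs(); print(rot(o).as_matrix().round(3).tolist())
E
```

```text
[ 0.56075533  0.06949668 -0.00550053] [-0.68 -0.05  0.27  0.24 -0.02 -0.12  0.43 -0.11]
knob [ 0.57975216 -0.0900347   0.146     ] local [ 0.01987405 -0.15942447  0.146     ]
bail [[0.4307573  0.07021175 0.093     ]] home dir -0.9999848721143176 0.0055005038416350615
[[240.2, 134.3], [154.8, 163.1], [213.6, 127.9], [167.0, 143.1], [273.2, 181.9], [181.1, 216.7]] [[136.7170907  189.07509415]]
[[0.923, 0.384, -0.0], [0.384, -0.923, 0.001], [-0.0, -0.001, -1.0]]
[ 5.64808444e-01  7.00930633e-02 -1.86594690e-04] [-0.61 -1.54  0.29 -1.72  0.16 -1.74  0.58 -1.99 -0.73  3.6   0.29  4.01]
knob [ 0.57975216 -0.0900347   0.146     ] local [ 0.0149736  -0.16012497  0.146     ]
bail [[0.43480845 0.07011732 0.093     ]] home dir -0.9999999825912109 0.00018659468877599015
[[240.9, 135.2], [155.6, 164.5], [214.2, 128.9], [167.6, 144.3], [274.5, 182.9], [182.4, 218.2]] [[136.7170907  189.07509415]]
[[0.923, 0.384, -0.0], [0.384, -0.923, 0.001], [-0.0, -0.001, -1.0]]
```

Run:
```python
import cv2
i=cv2.imread("pics/scene0.png")[110:260,110:300]; cv2.imwrite("pics/scenec.png",cv2.resize(i,None,fx=4,fy=4,interpolation=cv2.INTER_CUBIC))
```

```text
(no output)
```

View pics/scenec.png

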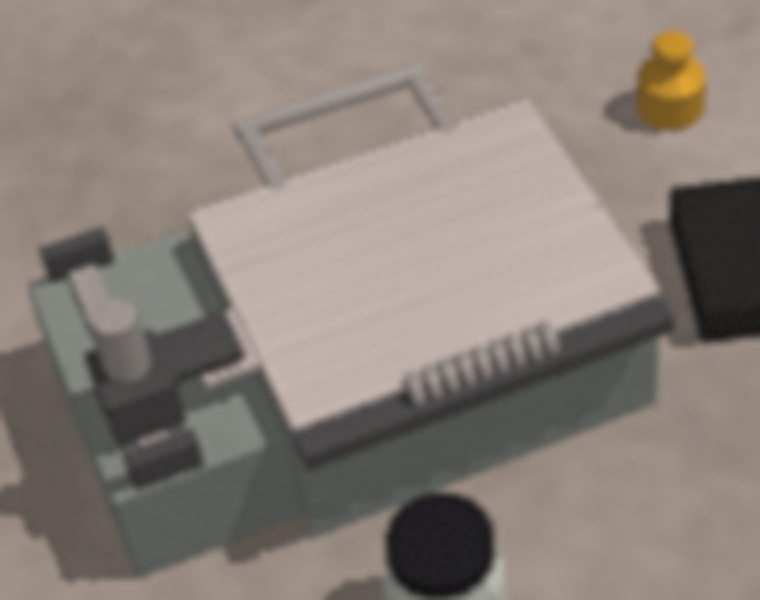

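The scene crop shows the lid corners at (528,101) and (192,212), the bar ends at (418,72) and (240,127), and the knob top at (117,313). That's within about 2 px of the prediction, so I'll fit both views together.

Run:
```python
from h import *
from bench import bot
t=bot.snapshot("top");s=bot.snapshot("scene")
ut=(np.array([[48,407],[463,444],[127,523],[362,545],[624,232]])+.5)/5-.5+[225,165]
us=(np.array([[528,101],[192,212],[418,72],[240,127],[117,313]])+.5)/4-.5+[110,110]
L=np.array([[-80,100,96],[-80,-100,96],[-130,56,93],[-130,-56,93],[0,-160,146]])/1e3
def f(p):
    l=L.copy(); l[4,0]=p[3]; w=box2w(p,l)
    return np.r_[(proj(t,w)-ut)/356*1.0*356,(proj(s,w)-us)].ravel()
r=least_squares(f,[.56,.07,0,.02]); p=r.x; print(p,"bolt",.04-p[3],r.fun.round(1))
k=box2w(p,[p[3],-.16,.13])[0]; print("knob",k,"bail",box2w(p,[-.13,0,.093]))
o=bot.get_obs(); M=rot(o)
Rt=R.from_matrix(np.array([[1,0,0],[0,-1,0],[0,0,-1]]).T)
tgt=k+[0,0,.10]; d=M.inv().apply(tgt-o["ee_pos"])/.3
print("shift above knob",d, "turn", (M.inv()*R.from_matrix(np.array([[0,1,0],[1,0,0],[0,0,-1.]]))).as_rotvec()/2/np.pi,(M.inv()*R.from_matrix(np.diag([1,-1,-1.]))).as_rotvec()/2/np.pi)
```

```text
[ 0.56105232  0.07220296 -0.0031872   0.01877795] bolt 0.02122204608900315 [-1.7 -0.2 -0.8 -0.1 -1.  -0.3 -0.6 -0.4 -1.   0.1 -0.4 -0.9 -1.6  0.2
  0.4 -0.  -1.6  1.5 -1.1  0.6]
knob [ 0.57932023 -0.08785608  0.13      ] bail [[0.43105298 0.0726173  0.093     ]]
shift above knob [ 1.67096468 -1.15477406  0.02875479] turn [-4.98382394e-05 -2.51677798e-05 -1.87314683e-01] [-5.03536004e-05  1.65619571e-05  6.26853144e-02]
```

```bash
python3 -m jog '[0.84,-0.58,0,0,0,-0.187,0.8, 0.84,-0.58,0,0,0,-0.187,0.8, 0.84,-0.58,0,0,0,-0.187,0.8, 0.84,-0.58,0,0,0,-0.187,0.8, 0.84,-0.58,0,0,0,-0.187,0.8, 0.84,-0.58,0,0,0,-0.187,0.8, 0.84,-0.58,0,0,0,-0.187,0.8, 0.84,-0.58,0,0,0,-0.187,0.8, 0.84,-0.58,0,0,0,-0.187,0.8, 0.84,-0.58,0,0,0,-0.187,0.8]' 20
cat >> h.py <<'E'
def go(tgt,Rw=np.array([[0,1,0],[1,0,0],[0,0,-1.]])):
    from bench import bot
    o=bot.get_obs(); M=rot(o)
    print("shift",(M.inv().apply(np.array(tgt)-o["ee_pos"])/.3).round(4),"turn",((M.inv()*R.from_matrix(Rw)).as_rotvec()/2/np.pi).round(4),"q",o["joint_positions"].round(2),"pos",o["ee_pos"].round(4),"F",o["wrist_force"].round(1),"w",o["grip_width"],"t",o["clock"])
    print("toolaxes",M.as_matrix().round(3).tolist())
E
python3 -c "
from h import go
go([.5793,-.0879,.23])"
```

```text
clock: 1.18
ee_pos: [0.4164, -0.3414, 0.2389]
eef_rot: [0.0, 0.704, 0.71, 0.0]
wrist_force: [-0.5, -1.2, 0.3]
grip_width: 0.0705
gripper_force: 0.0
shift [0.8406 0.5496 0.03  ] turn [ 0.0001 -0.      0.0012] q [ 0.88  0.37 -0.35  1.82  0.15  0.98  0.48] pos [ 0.4164 -0.3414  0.2389] F [-0.5 -1.2  0.3] w 0.07051735848169817 t 1.1833
toolaxes [[-0.008, 1.0, 0.0], [1.0, 0.008, 0.0], [0.0, 0.0, -1.0]]
```

```bash
python3 -m jog '[0.84,0.55,0.03,0,0,0.001,0.8, 0.84,0.55,0.03,0,0,0.001,0.8, 0.84,0.55,0.03,0,0,0.001,0.8, 0.84,0.55,0.03,0,0,0.001,0.8, 0.84,0.55,0.03,0,0,0.001,0.8, 0.84,0.55,0.03,0,0,0.001,0.8, 0.84,0.55,0.03,0,0,0.001,0.8, 0.84,0.55,0.03,0,0,0.001,0.8, 0.84,0.55,0.03,0,0,0.001,0.8, 0.84,0.55,0.03,0,0,0.001,0.8]'
python3 -c "
from h import *
from bench import bot
go([.5793,-.0879,.118])
i=bot.snapshot('scene')['pixels'][80:230,60:260,::-1]; cv2.imwrite('pics/a.png',cv2.resize(i,None,fx=4,fy=4))"
```

```text
clock: 2.02
ee_pos: [0.5807, -0.0912, 0.2295]
eef_rot: [-0.0, 0.71, 0.705, -0.0]
wrist_force: [1.0, -0.9, 0.1]
grip_width: 0.0703
gripper_force: 0.0
shift [ 0.0111 -0.0044  0.3716] turn [-0.0001  0.0001 -0.0011] q [ 0.39  0.48 -0.42  1.7   0.22  1.02 -0.11] pos [ 0.5807 -0.0912  0.2295] F [ 1.  -0.9  0.1] w 0.07025273882874945 t 2.0167
toolaxes [[0.007, 1.0, -0.001], [1.0, -0.007, -0.0], [-0.0, -0.001, -1.0]]
```

View pics/a.png

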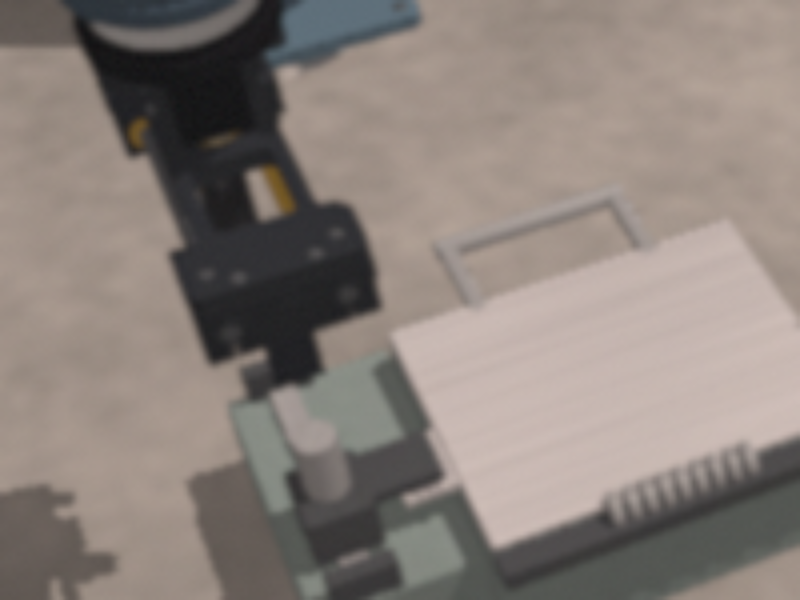

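The gripper is above the knob: the finger tip is at about (290,375) in the crop and the knob top at (318,435), which agrees with the fit. I'll descend and close.

```bash
python3 -m jog '[0.011,-0.004,0.08,0,0,-0.001,0.8, 0.011,-0.004,0.16,0,0,-0.001,0.8, 0.011,-0.004,0.24,0,0,-0.001,0.8, 0.011,-0.004,0.30,0,0,-0.001,0.8, 0.011,-0.004,0.35,0,0,-0.001,0.8, 0.011,-0.004,0.37,0,0,-0.001,0.8, 0.011,-0.004,0.37,0,0,-0.001,0.8, 0.011,-0.004,0.37,0,0,-0.001,0.2, 0.011,-0.004,0.37,0,0,-0.001,0.1, 0.011,-0.004,0.37,0,0,-0.001,0.1]' 15
python3 -m jog '[0,0,0,0,0,0,0.1, 0,0,0,0,0,0,0.1, 0,0,0,0,0,0,0.1, 0,0,0,0,0,0,0.1]'
```

```text
clock: 2.9
ee_pos: [0.5804, -0.0883, 0.1199]
eef_rot: [0.001, 0.708, 0.706, 0.001]
wrist_force: [-0.1, -0.4, 0.2]
grip_width: 0.0527
gripper_force: 0.0
clock: 3.23
ee_pos: [0.5798, -0.0878, 0.1189]
eef_rot: [0.0, 0.708, 0.706, 0.0]
wrist_force: [0.4, 0.5, -0.4]
grip_width: 0.0259
gripper_force: 0.0
```

```bash
python3 -m jog '[0,0,0,0,0,0,0.1, 0,0,0,0,0,0,0.1, 0,0,0,0,0,0,0.1, 0,-0.03,0,0,0,0,0.1, 0,-0.06,0,0,0,0,0.1, 0,-0.09,0,0,0,0,0.1, 0,-0.12,0,0,0,0,0.1, 0,-0.15,0,0,0,0,0.1, 0,-0.17,0,0,0,0,0.1, 0,-0.17,0,0,0,0,0.1]'
```

```text
clock: 4.07
ee_pos: [0.5267, -0.0875, 0.1188]
eef_rot: [-0.001, 0.708, 0.706, -0.001]
wrist_force: [-1.3, 1.8, 2.5]
grip_width: 0.0217
gripper_force: 15.0
```

```bash
python3 -m jog '[0,-0.007,0,0,0,0,0.1, 0,-0.014,0,0,0,0,0.1, 0,-0.02,0,0,0,0,0.1, 0,-0.02,0,0,0,0,0.1]'
python3 -m jog '[0,-0.007,0,0,0,0,0.1, 0,-0.014,0,0,0,0,0.1, 0,-0.02,0,0,0,0,0.1, 0,-0.02,0,0,0,0,0.1]'
```

```text
clock: 4.4
ee_pos: [0.5227, -0.0875, 0.1188]
eef_rot: [-0.0, 0.708, 0.706, 0.0]
wrist_force: [0.3, 2.1, 1.3]
grip_width: 0.021
gripper_force: 15.0
clock: 4.73
ee_pos: [0.5164, -0.0875, 0.1188]
eef_rot: [-0.0, 0.708, 0.706, 0.0]
wrist_force: [-0.2, 3.1, 1.7]
grip_width: 0.0216
gripper_force: 15.0
```

```bash
python3 -m jog '[0,-0.007,0,0,0,0,0.1, 0,-0.014,0,0,0,0,0.1, 0,-0.02,0,0,0,0,0.1, 0,-0.02,0,0,0,0,0.1]'
```

```text
clock: 5.07
ee_pos: [0.5102, -0.0874, 0.1188]
eef_rot: [-0.0, 0.708, 0.706, -0.0]
wrist_force: [0.6, 4.0, 3.3]
grip_width: 0.0213
gripper_force: 15.0
```

```bash
python3 -m jog '[0,-0.007,0,0,0,0,0.1, 0,-0.014,0,0,0,0,0.1, 0,-0.02,0,0,0,0,0.1, 0,-0.02,0,0,0,0,0.1]'
```

```text
clock: 5.4
ee_pos: [0.5046, -0.0874, 0.1188]
eef_rot: [0.0, 0.708, 0.706, 0.0]
wrist_force: [2.6, 5.4, 2.3]
grip_width: 0.0218
gripper_force: 15.0
```

```bash
python3 -m jog '[0,-0.007,0,0,0,0,0.1, 0,-0.014,0,0,0,0,0.1, 0,-0.02,0,0,0,0,0.1, 0,-0.02,0,0,0,0,0.1]'
python3 -c "
from h import *
from bench import bot
i=bot.snapshot('top')['pixels'][165:285,225:365,::-1]; cv2.imwrite('pics/b.png',cv2.resize(i,None,fx=5,fy=5))"
```

```text
clock: 5.73
ee_pos: [0.5042, -0.0874, 0.1191]
eef_rot: [0.004, 0.708, 0.707, 0.005]
wrist_force: [19.6, 4.3, -18.1]
grip_width: 0.0212
gripper_force: 15.0
```

View pics/b.png

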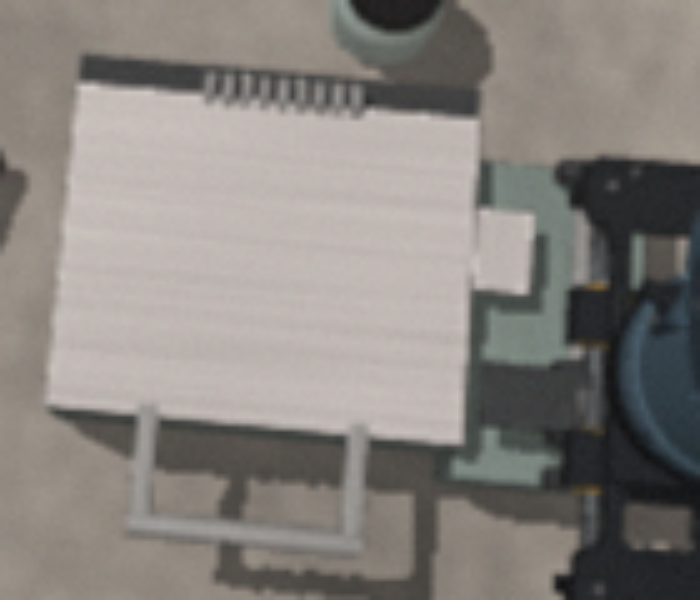

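The carriage stopped hard at x=0.504 after 76 mm of travel, with 20 N of reaction. In the crop the tongue (rows 362–425) is well clear of the ear (rows 208–293). I'll release, rise, and check the stop.

```bash
python3 -m jog '[0,0,0,0,0,0,0.5, 0,0,0,0,0,0,0.5, 0,0,0,0,0,0,0.5, 0,0,0,0,0,0,0.5, 0,0,-0.08,0,0,0,0.5, 0,0,-0.2,0,0,0,0.45, 0,0,-0.3,0,0,0,0.45, 0,0,-0.38,0,0,0,0.45, 0,0,-0.38,0,0,0,0.45]'
python3 -c "
from h import *
go([.4311,.0726,.2])"
```

```text
clock: 6.53
ee_pos: [0.5007, -0.0887, 0.2371]
eef_rot: [0.003, 0.708, 0.706, 0.001]
wrist_force: [0.4, -0.7, 0.3]
grip_width: 0.0397
gripper_force: 0.0
shift [ 0.5371 -0.2343  0.1209] turn [ 0.001   0.0004 -0.0005] q [ 0.46  0.33 -0.46  1.89  0.18  0.95 -0.08] pos [ 0.5007 -0.0887  0.2371] F [ 0.4 -0.7  0.3] w 0.039737421277703876 t 6.5333
toolaxes [[0.003, 1.0, 0.006], [1.0, -0.003, -0.002], [-0.002, 0.006, -1.0]]
```

```bash
python3 -m jog '[0.13,-0.06,0.03,0.001,0,0,0.45, 0.26,-0.12,0.06,0.001,0,0,0.45, 0.39,-0.17,0.09,0.001,0,0,0.45, 0.49,-0.22,0.12,0.001,0,0,0.45, 0.537,-0.234,0.12,0.001,0,0,0.45, 0.537,-0.234,0.12,0.001,0,0,0.45, 0.537,-0.234,0.12,0.001,0,0,0.45]'
python3 -c "
from h import *
from bench import bot
go([.4311,.0726,.0745])
a=bot.snapshot('scene')['pixels'][100:240,100:260,::-1]; b=bot.snapshot('top')['pixels'][180:300,230:370,::-1]
cv2.imwrite('pics/c.png',np.hstack([cv2.resize(a,(400,350)),cv2.resize(b,(400,350))]))"
```

```text
clock: 7.12
ee_pos: [0.428, 0.0732, 0.1961]
eef_rot: [-0.002, 0.707, 0.707, -0.003]
wrist_force: [0.3, 0.2, 0.3]
grip_width: 0.0396
gripper_force: 0.0
shift [-0.0015  0.0133  0.4053] turn [-0.0012  0.0002 -0.0001] q [ 0.2   0.28 -0.55  2.09  0.2   0.82 -0.46] pos [0.428  0.0732 0.1961] F [0.3 0.2 0.3] w 0.039617939416438264 t 7.1167
toolaxes [[0.0, 1.0, -0.008], [1.0, -0.0, -0.001], [-0.001, -0.008, -1.0]]
```

View pics/c.png

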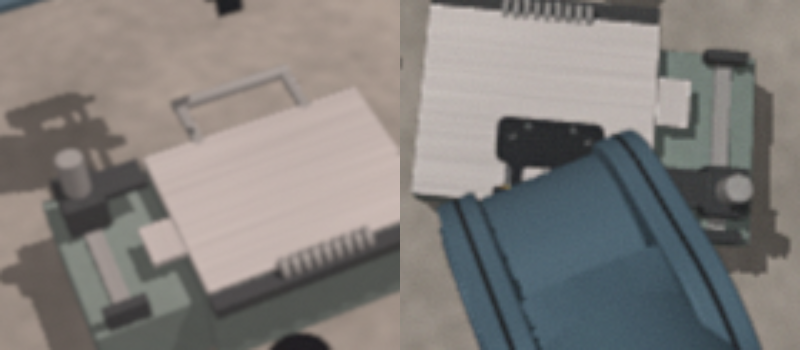

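The carriage now sits against the front stop, with the knob at (72,165) on the left and (737,188) on the right, and the ear is free. The fingers are over the bar, so I'll descend and grip.

```bash
python3 -m jog '[0,0.013,0.07,-0.001,0,0,0.45, 0,0.013,0.14,-0.001,0,0,0.45, 0,0.013,0.21,-0.001,0,0,0.45, 0,0.013,0.27,-0.001,0,0,0.45, 0,0.013,0.32,-0.001,0,0,0.45, 0,0.013,0.36,-0.001,0,0,0.45, 0,0.013,0.39,-0.001,0,0,0.45, 0,0.013,0.405,-0.001,0,0,0.45, 0,0.013,0.405,-0.001,0,0,0.45]'
python3 -c "
from h import *
from bench import bot
go([.4311,.0726,.0745])
a=bot.snapshot('scene')['pixels'][80:220,110:270,::-1]
cv2.imwrite('pics/d.png',cv2.resize(a,None,fx=4,fy=4))"
```

```text
clock: 7.97
ee_pos: [0.4318, 0.0726, 0.0745]
eef_rot: [-0.0, 0.708, 0.706, -0.001]
wrist_force: [0.0, -0.4, -0.3]
grip_width: 0.0396
gripper_force: 0.0
shift [ 0.     -0.0023  0.    ] turn [-0.0002  0.0001 -0.0005] q [ 0.08  0.51 -0.43  2.17  0.4   0.54 -0.64] pos [0.4318 0.0726 0.0745] F [ 0.  -0.4 -0.3] w 0.03963807186633026 t 7.9667
toolaxes [[0.003, 1.0, -0.001], [1.0, -0.003, -0.001], [-0.001, -0.001, -1.0]]
```

View pics/d.png

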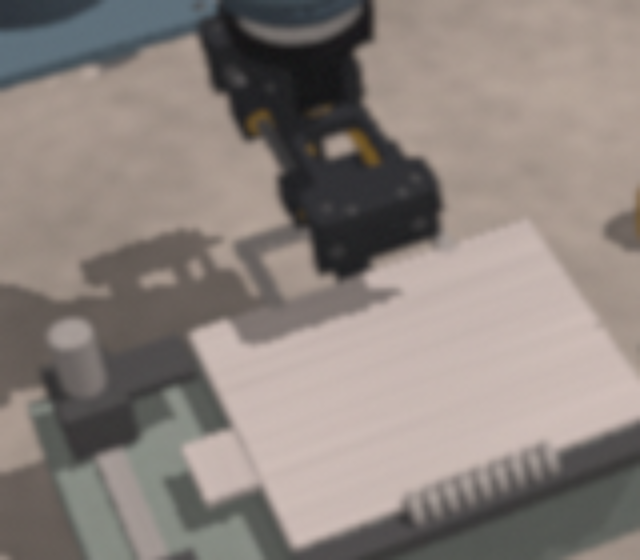

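The inner finger is in the gap at (345,270) with no contact force. Closing on the bar.

```bash
python3 -m jog '[0,0,0,0,0,0,0, 0,0,0,0,0,0,0, 0,0,0,0,0,0,0, 0,0,0,0,0,0,0, 0,0,0,0,0,0,0, 0,0,0,0,0,0,0, 0,0,0,0,0,0,0, 0,0,0,0,0,0,0, 0,0,0,0,0,0,0]' 20
python3 - <<'E'
from h import *
from bench import bot
go([.4318,.0726,.0745])
g=np.array([0,30,46,55,65])
for d in np.r_[0:66:5,46]: t=np.radians(d); print(d,"tool y",round(.21*(1-np.cos(t))/.3,4),"z",round(-.21*np.sin(t)/.3,4))
E
```

```text
clock: 8.77
ee_pos: [0.4309, 0.0735, 0.075]
eef_rot: [-0.0, 0.708, 0.707, -0.001]
wrist_force: [-5.8, 1.5, 3.7]
grip_width: 0.0103
gripper_force: 19.9
shift [-0.0029  0.0029  0.0017] turn [-0.0003  0.0001 -0.0003] q [ 0.08  0.51 -0.43  2.17  0.4   0.54 -0.64] pos [0.4309 0.0735 0.075 ] F [-5.8  1.5  3.7] w 0.010318255649932984 t 8.7667
toolaxes [[0.002, 1.0, -0.002], [1.0, -0.002, -0.0], [-0.0, -0.002, -1.0]]
0 tool y 0.0 z -0.0
5 tool y 0.0027 z -0.061
10 tool y 0.0106 z -0.1216
15 tool y 0.0239 z -0.1812
20 tool y 0.0422 z -0.2394
25 tool y 0.0656 z -0.2958
30 tool y 0.0938 z -0.35
35 tool y 0.1266 z -0.4015
40 tool y 0.1638 z -0.45
45 tool y 0.205 z -0.495
50 tool y 0.25 z -0.5362
55 tool y 0.2985 z -0.5734
60 tool y 0.35 z -0.6062
65 tool y 0.4042 z -0.6344
46 tool y 0.2137 z -0.5035
```

```bash
python3 -m jog '[0,-0.003,0,0,0,0,0, 0,-0.003,-0.02,0,0,0,0, 0,-0.001,-0.061,0,0,0,0, 0,0.003,-0.09,0,0,0,0, 0,0.008,-0.122,0,0,0,0, 0,0.021,-0.181,0,0,0,0, 0,0.03,-0.21,0,0,0,0, 0,0.039,-0.239,0,0,0,0, 0,0.039,-0.239,0,0,0,0]'
python3 -c "
from h import go
go([.4309,.0735,.0745])"
```

```text
clock: 9.52
ee_pos: [0.4446, 0.0733, 0.1483]
eef_rot: [0.001, 0.708, 0.706, 0.001]
wrist_force: [-2.2, -0.7, -0.9]
grip_width: 0.0107
gripper_force: 19.8
shift [ 0.0005 -0.0459  0.2458] turn [ 0.0003  0.     -0.0004] q [ 0.17  0.39 -0.51  2.1   0.29  0.72 -0.53] pos [0.4446 0.0733 0.1483] F [-2.2 -0.7 -0.9] w 0.010715141330747413 t 9.5167
toolaxes [[0.003, 1.0, 0.002], [1.0, -0.003, -0.0], [-0.0, 0.002, -1.0]]
```

```bash
python3 -m jog '[0,0.011,-0.0285,0,0,0,0, 0,0.0234,-0.0564,0,0,0,0, 0,0.037,-0.084,0,0,0,0, 0,0.0516,-0.1106,0,0,0,0, 0,0.068,-0.137,0,0,0,0, 0,0.0844,-0.1621,0,0,0,0, 0,0.1025,-0.187,0,0,0,0, 0,0.1216,-0.2106,0,0,0,0, 0,0.1216,-0.2106,0,0,0,0]'
python3 -c "
from h import go
go([.4309,.0735,.0745])"
```

```text
clock: 10.27
ee_pos: [0.4846, 0.0731, 0.212]
eef_rot: [0.002, 0.708, 0.706, 0.003]
wrist_force: [11.3, -1.7, -11.4]
grip_width: 0.0103
gripper_force: 20.6
shift [ 3.000e-04 -1.823e-01  4.570e-01] turn [ 0.0012 -0.0002 -0.0005] q [ 0.2   0.35 -0.53  1.96  0.23  0.89 -0.45] pos [0.4846 0.0731 0.212 ] F [ 11.3  -1.7 -11.4] w 0.010269873126774891 t 10.2667
toolaxes [[0.003, 1.0, 0.007], [1.0, -0.003, 0.001], [0.001, 0.007, -1.0]]
```

```bash
python3 -m jog '[0,0.004,0.0035,0,0,0,0, 0,0.0075,0.0065,0,0,0,0, 0,0.0075,0.0065,0,0,0,0]'
python3 -c "
from h import go
go([.4309,.0735,.0745])"
```

```text
clock: 10.52
ee_pos: [0.481, 0.0731, 0.2079]
eef_rot: [-0.001, 0.708, 0.706, -0.002]
wrist_force: [-3.3, -2.6, 2.7]
grip_width: 0.0106
gripper_force: 19.5
shift [ 0.0016 -0.1656  0.4453] turn [-0.0005  0.0002 -0.0003] q [ 0.2   0.35 -0.53  1.96  0.23  0.89 -0.45] pos [0.481  0.0731 0.2079] F [-3.3 -2.6  2.7] w 0.010582102830234454 t 10.5167
toolaxes [[0.002, 1.0, -0.003], [1.0, -0.002, -0.001], [-0.001, -0.003, -1.0]]
```

```bash
python3 -m jog '[0,0.0204,-0.023,0,0,0,0, 0,0.0412,-0.045,0,0,0,0, 0,0.0634,-0.066,0,0,0,0, 0,0.0862,-0.0862,0,0,0,0, 0,0.110,-0.1055,0,0,0,0, 0,0.110,-0.1055,0,0,0,0, 0,0.110,-0.1055,0,0,0,0]'
python3 -c "
from h import go
go([.4309,.0735,.0745])"
```

```text
clock: 11.1
ee_pos: [0.5175, 0.0728, 0.2404]
eef_rot: [0.001, 0.708, 0.706, 0.001]
wrist_force: [4.1, -3.4, -4.6]
grip_width: 0.0098
gripper_force: 20.2
shift [ 0.0012 -0.29    0.5524] turn [ 0.0004 -0.     -0.0005] q [ 0.2   0.37 -0.53  1.85  0.22  0.98 -0.43] pos [0.5175 0.0728 0.2404] F [ 4.1 -3.4 -4.6] w 0.00977460132531538 t 11.1
toolaxes [[0.003, 1.0, 0.003], [1.0, -0.003, 0.0], [0.0, 0.003, -1.0]]
```

```bash
python3 -m jog '[0,0.0257,-0.0165,0,0,0,0, 0,0.052,-0.032,0,0,0,0, 0,0.0782,-0.048,0,0,0,0, 0,0.105,-0.063,0,0,0,0, 0,0.132,-0.076,0,0,0,0, 0,0.132,-0.076,0,0,0,0, 0,0.132,-0.076,0,0,0,0]'
python3 -c "
from h import *
from bench import bot
go([.4309,.0735,.0745])
t=bot.snapshot('top'); s=bot.snapshot('scene')
cv2.imwrite('pics/e.png',np.hstack([cv2.resize(s['pixels'][80:230,120:280,::-1],(400,375)),cv2.resize(t['pixels'][160:280,220:348,::-1],(400,375))]))"
```

```text
clock: 11.68
ee_pos: [0.5565, 0.0726, 0.2621]
eef_rot: [0.0, 0.708, 0.706, 0.0]
wrist_force: [5.6, -4.0, -12.0]
grip_width: 0.0094
gripper_force: 20.7
shift [ 0.0019 -0.4188  0.6251] turn [ 0.0001  0.     -0.0005] q [ 0.19  0.41 -0.52  1.73  0.23  1.06 -0.41] pos [0.5565 0.0726 0.2621] F [  5.6  -4.  -12. ] w 0.00939513183895475 t 11.6833
toolaxes [[0.003, 1.0, 0.0], [1.0, -0.003, -0.0], [-0.0, 0.0, -1.0]]
```

View pics/e.png

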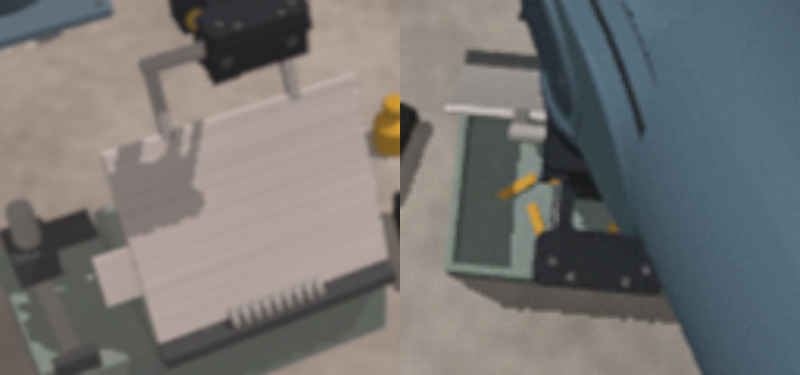

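The lid is up: in the left crop its front corners are at (103,153) and (355,78), with the bar corner at (148,65). I'll fit the angle.

```bash
cat >> h.py <<'E'
def lidfit(s,uv,p=(.56105,.0722,-.0032)):
    # corners +y,-y (top face front), bar -y end
    def f(q):
        t=q[0]; L=[]
        for r,y,n in ((.16,.1,.003),(.16,-.1,.003),(.21,-.056,0)):
            L.append([.08-r*np.cos(t)+n*np.sin(t), y, .093+r*np.sin(t)+n*np.cos(t)])
        return (proj(s,box2w((p[0]+q[1],p[1]+q[2],p[2]),L))-uv).ravel()
    r=least_squares(f,[.9,0,0]); r1=least_squares(lambda a:f([a[0],.0,.0]),[.9])
    print(np.degrees(r.x[0]),r.x[1:],r.fun.round(1),"fixed",np.degrees(r1.x),r1.fun.round(1))
E
python3 -c "
from h import *
from bench import bot
s=bot.snapshot('scene')
uv=(np.array([[355,78],[103,153],[145,65]])+.5)/2.5-.5+[120,80]
lidfit(s,uv)"
```

```text
62.7687189421916 [0.00512324 0.00373371] [ 0.2 -2.1  0.8  0.6 -0.9  1.4] fixed [67.32575587] [-0.  -1.7 -0.5  1.4 -1.5  2.1]
```

```bash
python3 -m jog '[0,-0.027,0.013,0,0,0,0, 0,-0.054,0.028,0,0,0,0, 0,-0.08,0.044,0,0,0,0, 0,-0.106,0.06,0,0,0,0, 0,-0.132,0.076,0,0,0,0, 0,-0.156,0.0955,0,0,0,0, 0,-0.178,0.115,0,0,0,0, 0,-0.192,0.1275,0,0,0,0, 0,-0.192,0.1275,0,0,0,0, 0,-0.192,0.1275,0,0,0,0]'
python3 -m jog '[0,0,0,0,0,0,0, 0,0,0,0,0,0,0, 0,0,0,0,0,0,0]'
python3 -c "
from h import *
from bench import bot
go([.4309,.0735,.0745])
s=bot.snapshot('scene')
cv2.imwrite('pics/f.png',cv2.resize(s['pixels'][80:230,120:280,::-1],None,fx=4,fy=4,interpolation=cv2.INTER_CUBIC))"
```

```text
clock: 12.67
ee_pos: [0.4996, 0.0735, 0.2251]
eef_rot: [0.001, 0.708, 0.706, 0.001]
wrist_force: [5.2, -3.5, -4.9]
grip_width: 0.0093
gripper_force: 20.1
clock: 12.92
ee_pos: [0.4998, 0.0735, 0.2253]
eef_rot: [0.001, 0.708, 0.706, 0.002]
wrist_force: [5.5, -3.0, -5.0]
grip_width: 0.0094
gripper_force: 20.1
shift [-0.0009 -0.2315  0.5019] turn [ 0.0006 -0.0001 -0.0004] q [ 0.2   0.35 -0.53  1.91  0.22  0.93 -0.44] pos [0.4998 0.0735 0.2253] F [ 5.5 -3.  -5. ] w 0.009378964504707715 t 12.9167
toolaxes [[0.002, 1.0, 0.004], [1.0, -0.002, 0.001], [0.001, 0.004, -1.0]]
```

View pics/f.png

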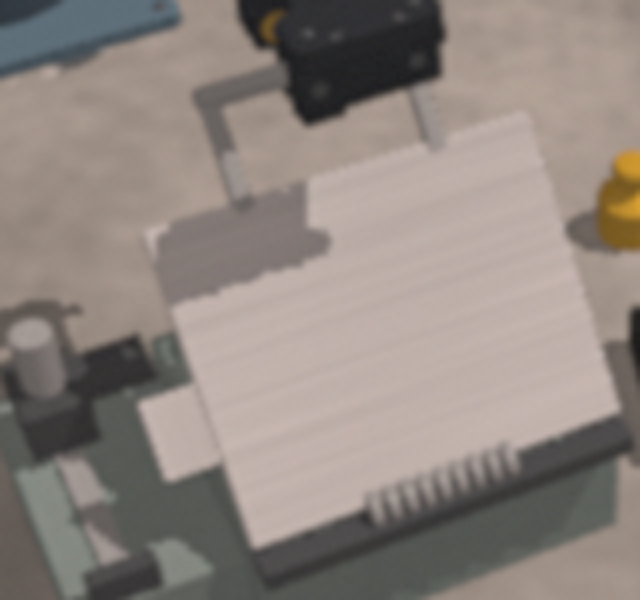

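The lid is partly lowered and still gripped, with corners at (527,113) and (147,232) and the bar corner at (198,95).

```bash
python3 -c "
from h import *
from bench import bot
s=bot.snapshot('scene')
uv=(np.array([[527,113],[147,232],[197,97]])+.5)/4-.5+[120,80]
lidfit(s,uv)
o=bot.get_obs(); print(o['ee_pos'],abs(o['dq']).max(),o['clock'])"
```

```text
46.61079515659322 [-0.00019974  0.00274876] [ 0.4 -1.3 -0.5 -0.1  0.1  1.3] fixed [50.10865691] [ 0.8 -1.2 -1.1  0.3 -0.2  1.1]
[0.49984447 0.07347441 0.22532071] 0.0015862970720396546 13.0167
```

```bash
python3 -m jog '[0,-0.005,0.007,0,0,0,0, 0,-0.011,0.0145,0,0,0,0, 0,-0.011,0.0145,0,0,0,0, 0,-0.011,0.0145,0,0,0,0, 0,-0.011,0.0145,0,0,0,0, 0,-0.011,0.0145,0,0,0,0]'
python3 -c "
from h import *
from bench import bot
o=bot.get_obs();print(abs(o['dq']).max()); d=o['ee_pos']-[.4309,0,.075]; print(np.degrees(np.arctan2(d[2],.21-d[0])),np.degrees(np.arcsin(d[2]/.21)),np.degrees(np.arccos(1-d[0]/.21)))"
```

```text
clock: 13.52
ee_pos: [0.4945, 0.0735, 0.2202]
eef_rot: [0.0, 0.708, 0.706, 0.0]
wrist_force: [2.2, -2.7, -2.2]
grip_width: 0.0094
gripper_force: 19.9
0.002031051627297947
44.76793177002562 43.7358183418008 45.81660202414998
```

The lid is held at about 45° in a firm grip with little force on the wrist, and it isn't moving. Handing in.

```bash
python3 -c "
from bench import bot
print(bot.sign_off())"
```

```text
the job is handed in; nothing more can be done
None
```

I slid the bolt fully home against its stop, lifted the lid to about 65° (well past its balance point), and brought it back; the job is handed in with the gripper holding the lid still at about 45°, roughly 7° below balance.

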